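# Set the table easel and stand the narrow panel on it

### The job

Raise the table easel's mast until it leans at 60 degrees above the table and take your hand off to see that its pivot holds, and move the loose wooden strip off the narrow painted panel and lay it flat on the bare table; only then take the panel. Set the panel upright on the easel's tray, painted face outwards and centred on the mast, its end standing on the tray before you let go, so that it rests flat against the mast with the mast still at 60 degrees. Do not disturb the other boards, pots and tools on the table.

Things in the scene. Friction and masses are not known exactly. Their poses are not given: they have to be found in the camera images.
- easel: Wooden table easel, fixed to the table. Origin on the table under the pivot axis; its own x points to the back (the way the mast leans), y along the pivot axis. Sled base 22 mm high or less: two runners 22 mm wide along x at y = -65 and +65 mm, from x = -55 to 200 mm. Two cheeks at y = -26 and +26 mm, 70 mm high, hold the pivot, 50 mm above the table; a black clamping knob sticks out at y = 40 to 52 mm.
- mast (a joint): Angle of the easel's mast above the table, rad (0 = lying flat towards the back, 1.047 = 60 degrees, 1.571 = upright). A friction pivot of about 1.1 N m: it stays where it is left and carries the panel, and needs about 3 to 7 N at the mast's top to move. Starts low, at 0.60 to 0.85.
- mast_pivot (a point): On the pivot axis, mid-width. This point, mast_top and tray_seat share the mast's axes: x up along the mast, y along the pivot axis, z square out of the mast's front face. The mast is a bar 36 mm wide (y), 18 mm thick (z from -9 to 9 mm), reaching to x = 285 mm. A clamp block, no wider than the mast, sits at x = 214 to 236 mm and stands 22 mm out of the front face (and 27 mm out of the back).
- mast_top (a point): In the middle of the bare top end of the mast, 264 mm up from the pivot: the bar is free from 236 to 285 mm, to be pinched across its 36 mm width.
- tray_seat (a point): The corner where the tray meets the mast's front face, mid-width, 60 mm up from the pivot. The tray is a ledge square to the mast, 170 mm long (y), reaching 50 mm out (z) from this point, with a lip 7 mm high along the last 6 mm. The panel's lower back edge belongs here.
- panel: Narrow painted panel, a wooden board 140 mm long (x), 50 mm wide (y), 16 mm thick (z), about 0.12 kg, lying on the table painted face up. Origin at the centre of its underside, z towards the painted face. Either end may become the lower one.
- panel_face (a point): Centre of the panel's painted face (16 mm above the panel's origin).
- panel_mid (a point): Centre of the panel's volume (8 mm above the panel's origin).
- strip: Bare wooden strip 110 mm long (x), 34 mm wide (y), 14 mm thick (z), 0.05 kg, lying loose across the middle of the narrow panel. Origin at the centre of its underside.
- square_board: Bystander: loose painted board 98 x 98 mm, 14 mm thick, lying flat. Origin at the centre of its underside.
- arched_board: Bystander: loose painted board with one round end, 14 mm thick, lying flat, from x = -65 to +64 mm, 88 mm wide (y). Origin on its underside.
- paint_pot: Bystander: small lidded pot, 50 mm across, 44 mm high, standing loose. Origin at its foot.
- jar: Bystander: lidded glass jar, 66 mm across, 85 mm high. Origin at its foot.
- medium_bottle: Bystander: amber bottle, 54 mm across, 150 mm high. Origin at its foot.
- palette_knife: Bystander: palette knife lying on the table, from x = -105 mm (handle end) to +104 mm (blade tip), 20 mm wide, 18 mm high. Origin on the table under it.
- brush_tin: Bystander: tin 74 mm across, 100 mm high, with brushes standing up to 200 mm. Origin at its foot.
Not all that is in view belongs to the job. Leave any blue look-alike of the panel alone.

How it is judged:
On the way, in this order (a step that is already met when the one before it is completed fails the run):
1. with the hand off it, the mast stands still at 60 degrees (within 4), and the strip lies flat on the bare table, while the panel still lies where it was (within 30 mm) (value of joint mast between 0.977 and 1.117 rad and contact force between each of the fingers, the arm and easel below 0.05 N and height (world z) of strip below 0.004 m and angle between strip's own z axis and vertical below 0.06 rad and contact force between the fingers and strip below 0.05 N and linear speed of strip below 0.03 m/s and distance of panel_mid from where it was at the start of the episode below 0.03 m), for 0.4 s.
2. the panel, still held in the fingers, stands with its end on the tray (contact force between the fingers and panel above 0.5 N and contact force between panel and easel above 0.2 N and x of panel_mid in the frame of tray_seat between 0.05 and 0.085 m and angle between the x axis of panel and the x axis of tray_seat, either way round below 0.5 rad), for 0.1 s.
At the end, for the whole second after the job is handed in: Mast at 60 degrees (within 4); narrow panel at rest on the tray, its length up the mast and flat against it (within 7 degrees and 10 mm), painted face out, centred within 15 mm, let go; strip flat on the bare table (value of joint mast between 0.977 and 1.117 rad and x of panel_mid in the frame of tray_seat between 0.06 and 0.08 m and y of panel_mid in the frame of tray_seat between -0.015 and 0.015 m and z of panel_mid in the frame of tray_seat below 0.018 m and z of panel_face in the frame of tray_seat above 0.012 m and angle between the x axis of panel and the x axis of tray_seat, either way round below 0.12 rad and angle between the z axis of panel and the z axis of tray_seat, either way round below 0.12 rad and linear speed of panel below 0.02 m/s and height (world z) of strip below 0.004 m and angle between strip's own z axis and vertical below 0.06 rad); the robot touches nothing.
It fails at once if a bystander board, pot, jar, bottle, tin or knife is pushed more than 25 mm (distance of any of square_board, arched_board, paint_pot, jar, medium_bottle, palette_knife, brush_tin from where it was at the start of the episode above 0.025 m).
It fails at once if a pot, jar, bottle or tin is tipped over (angle between any of paint_pot, jar, medium_bottle, brush_tin's own z axis and vertical above 0.5 rad).
It also fails if it takes over 64 s, if anything falls off the work surface, if the arm or the gripper's body presses on something with over 40 N, if the wrist force passes 120 N, or if a joint passes its speed limit or range.

### The arm

A 6-joint arm with a two-finger parallel gripper is mounted at the origin on the work surface. World frame = base frame: x ahead of the robot, y to its left, z up, the work surface at z = 0. Lengths are in m, angles in rad, forces in N, time in s.
With the tool pointing down it reaches from about 0.325 to 0.9 m from the base axis. Payload 6.1 kg.
Tool frame: the origin (TCP) lies at the very end of the fingers, on their centre line; the grasp point (between the pads) lies 19 mm behind it; z points along the fingers, y is the line along which they close (so a half turn about z gives the same grasp; the last joint's range is limited). The gripper opens to 87 mm and grips with 3 to 60 N. Pads are 19 mm wide; open, the fingers measure 117 mm over their backs; the gripper's body (75 mm by 190 mm) begins 51 mm behind the grasp point.
Start: joints at [-1.227, 0.22, 1.526, -0, 1.395, -0.126], TCP at [0.283, -0.557, 0.223] pointing down, gripper open.
Joint ranges: [-2.98, 2.98], [-0.91, 2.08], [0.09, 2.57], [-1.24, 4.39], [0.2, 2.65], [-2.68, 2.68]. Speed limits (rad/s): [2.57, 2.57, 3.01, 3.14, 3.14, 3.14].

### API

Orientations are given as a unit quaternion [x, y, z, w].
In Python, from cell import r gives the robot as it stands.
- The arm moves only by the tool arm_command, never from a script. Its argument "steps" is a list of rows, each an object with "translation": the shift along the tool's x, y, z in mm, a list of three; "twist": the turn about the tool's z in degrees. A call has 1 to 20 rows; each row is the pose to reach, as a shift and turn from the pose commanded when the call began, along the tool's axes at that moment; what a row does not reach only later rows make up. A row lasts 1/12 s, in which the tool goes at most 41.7 mm and 7.16 degrees, less where a joint would pass 70% of its speed; a pose out of reach is approached as far as the arm can. A call with a gripper value outside its range is refused whole. "gripper" is the gripper's target within -1 to 1 (shut at 1, half-way at 0, fully open at -1), set as the call begins (left out, the last holds). The fingers move at their own pace and stop on an object; the grip force is fixed at half the most. Time passes only in rows, so rows that repeat a pose let the fingers close. It gives the time, the measured TCP pose, the force, the opening and the grip force at its end, in the units of the state.
- r.sense(): the state, without advancing time (a new reading comes with each control period).
- r.get_image(name): name is "scene" or "top"; returns (picture, depth): 420x560x3 uint8, red, green, blue; 420x560 float32, m along the optical axis (not along the pixel's ray), 0 where there is no reading.
- r.get_calibration(name): a dict with "fx", "fy", "cx", "cy" (pixels), "eye" and "attitude" of the camera in the world. Camera axes: x right, y up, looking along -z (the intrinsics and any distortion apply to the point x, -y, -z); pixel columns grow to the right and rows downward; lengths in m; the calibration is good to about 2 mm. A picture is of the moment at which its call begins. get_calibration takes no time and is no camera call.
- r.sign_off(): hands the job in; it is judged then, once.
The state is a dict: "clock": time; "q": joint angles; "dq": joint speeds; "joint_efforts": joint torques, N m; "position": TCP position; "eef_rot": TCP orientation; "ft_force": force on the tool from outside, world axes, zero at the start; "wrist_torque": the same for the moment, N m; "opening": finger opening in m; "grasp_force": force on a finger pad.
Only numpy, scipy, OpenCV 4.12 (cv2) and the standard library are available. Lean on these libraries where they do the work, as an engineer would, in place of code of your own. Each camera call takes 0.05 s, during which the arm holds its last target. There are 200 camera calls.

## Working session

There is one attempt and no reset: what is moved stays moved. The work goes in short steps, Python scripts to look and compute and a tool call to move; the robot and the scene stay as the last step left them, time stands still between calls to the robot, and variables do not carry over. Pictures are saved under pics/ and viewed, at most 10 in all, crops included, and the job is handed in when it is done.

Besides the shell and the picture viewer there is one more tool, called after "Request:" as a command line: name --argument value ..., lists and objects as JSON in quotes. arm_command: Moves the arm, as the interface text tells. Its arguments: {"type":"object","properties":{"steps":{"type":"array","items":{"type":"object","properties":{"translation":{"type":"array","items":{"type":"number"}},"twist":{"type":"number"}}}},"gripper":{"type":"number"}},"required":["steps"]}

```bash
mkdir -p pics; ls; python3 - <<'E'
from cell import r
import cv2,numpy as np
for n in("scene","top"):
    p,d=r.get_image(n); cv2.imwrite(f"pics/{n}0.png",p[:,:,::-1]); np.savez(f"pics/{n}0.npz",p=p,d=d)
    print(n,r.get_calibration(n),(d>0).mean())
print(r.sense())
E
```

```text
pics
scene {'fx': 508.62376613965824, 'fy': 508.62376613965824, 'cx': 288.4773209925633, 'cy': 205.36177222480336, 'eye': array([1.53149507, 0.91786643, 1.08595283]), 'attitude': array([0.18793095, 0.40430918, 0.81273474, 0.37507103])} 0.9751530612244897
top {'fx': 411.2360444240852, 'fy': 411.2360444240852, 'cx': 280.1608283547379, 'cy': 215.5004857498673, 'eye': array([0.35582788, 0.073919  , 1.10424152]), 'attitude': array([ 0.03953355, -0.06531656, -0.69906229,  0.71097311])} 0.9958588435374149
{'clock': 0.1, 'q': array([-1.22710088e+00,  2.21125587e-01,  1.52746297e+00, -1.26694529e-05,
        1.39471922e+00, -1.26094456e-01]), 'dq': array([ 8.70291424e-04, -2.82251566e-03, -2.56650890e-03, -5.18245884e-05,
        4.23049474e-04, -8.81506326e-05]), 'joint_efforts': array([ 2.53377293e-03, -4.95945704e+01, -3.88518441e+01,  7.01991795e-02,
        5.15104551e-02, -6.33120453e-05]), 'position': array([ 0.28274676, -0.55677227,  0.22157794]), 'eef_rot': array([ 9.72538179e-01,  2.32741821e-01, -9.93176976e-05, -8.51809987e-04]), 'ft_force': array([ 0.40547776,  0.92976837, -0.18164274]), 'wrist_torque': array([0.02470686, 0.00599236, 0.03306408]), 'grasp_force': 0.0, 'opening': 0.08728260744505278}
```

View pics/scene0.png

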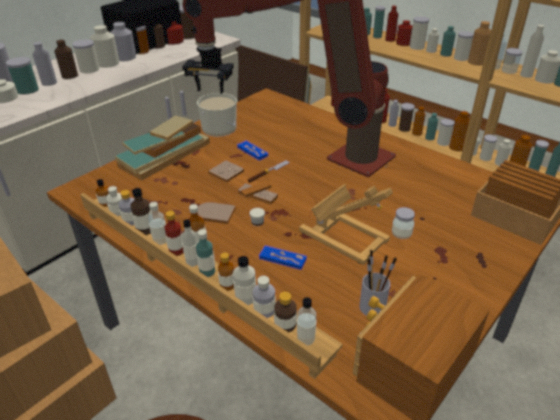

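View pics/top0.png

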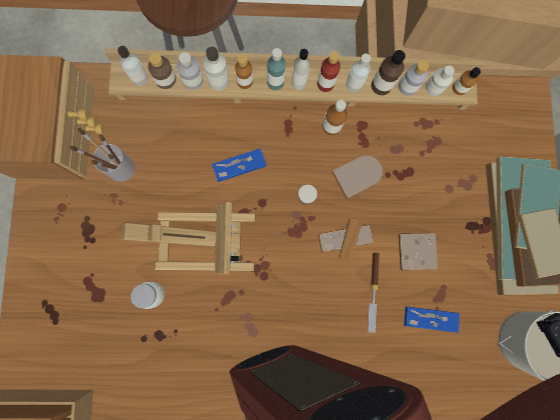

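The scene view shows the easel around (345,225) and the panel with its strip near (262,190). In the top view the tray is at (223,240) and the mast top at (130,232). The panel is at (345,238) with the strip across it at (350,240), and the blue look-alikes are at (240,165) and (432,320). Next I'll measure with depth.

```bash
cat > h.py <<'E'
import numpy as np,cv2
from scipy.spatial.transform import Rotation as R
from cell import r
def cloud(n,d,off=None):
    c=r.get_calibration(n); v,u=np.mgrid[:d.shape[0],:d.shape[1]]
    P=np.stack([(u-c['cx'])/c['fx']*d,-(v-c['cy'])/c['fy']*d,-d],-1)
    W=P@R.from_quat(c['attitude']).as_matrix().T+c['eye']; W[d<=0]=np.nan
    return W
E
python3 - <<'E'
from h import *
z=np.load('pics/top0.npz');p=z['p'];W=cloud('top',z['d'])
print("table z",np.nanmedian(W[320:340,180:220,2]), np.nanmedian(W[280:300,300:340,2]))
def box(m,name):
    n,l,s,c=cv2.connectedComponentsWithStats(m.astype(np.uint8))
    i=1+np.argmax(s[1:,4]); mm=l==i
    Q=W[mm]; (cx,cy),(a,b),t=cv2.minAreaRect(np.float32(Q[:,:2]*1000))
    print(name,mm.sum(),np.round([cx,cy,a,b,t],1),'z',np.round(np.nanpercentile(Q[:,2],[5,50,95]),4)); return mm
H=W[...,2]
roi=np.zeros(H.shape,bool); roi[215:265,310:385]=1
box(roi&(H>.022)&(H<.04),'strip'); box(roi&(H>.009)&(H<.022),'panelpart'); box(roi&(H>.009),'both')
# easel
roi[:]=0; roi[200:275,115:260]=1
E_=roi&(H>.011)
m=box(E_,'easel')
# runners
for a,b in((205,226),(255,275)):
    roi[:]=0; roi[a:b,155:262]=1; box(roi&(H>.011)&(H<.03),'runner')
roi[:]=0; roi[218:250,118:212]=1
Q=W[roi&(H>.08)]
print('mast pts',len(Q),np.nanmin(Q,0),np.nanmax(Q,0))
roi[:]=0; roi[200:275,115:260]=1
Q=W[roi&(H>.03)]; 
for y in np.arange(.2,.56,.02):
    S=Q[abs(Q[:,1]-y)<.01]
    if len(S)>3: print(round(y,2),len(S),'x',np.round([S[:,0].min(),S[:,0].max()],3),'z',np.round(np.percentile(S[:,2],[5,50,95]),3))
big=cv2.resize(p[190:285,105:395,::-1],None,fx=2.75,fy=2.75,interpolation=cv2.INTER_CUBIC); cv2.imwrite('pics/crop1.png',big)
E
```

```text
table z 0.0013914019808360933 0.0014014482390984906
strip 557 [ 458.3 -151.    38.9  110.7   72.2] z [0.0275 0.0311 0.0344]
panelpart 447 [ 454.6 -109.5   51.7   75.1   11. ] z [0.0141 0.0178 0.0208]
both 1267 [ 454.2 -144.2   99.9  145.6   27.9] z [0.0149 0.0205 0.0337]
easel 4677 [446.7 238.3 169.5 269.8   1.2] z [0.0212 0.1084 0.234 ]
runner 558 [505.4 280.8  35.  152.6   1.5] z [0.0194 0.0246 0.0282]
runner 554 [390.  281.  152.3  37.1  89.6] z [0.0196 0.0248 0.0279]
mast pts 1494 [0.42848834 0.20464013 0.10111161] [0.46516166 0.37298947 0.25070891]
0.2 238 x [0.363 0.532] z [0.098 0.102 0.109]
0.22 149 x [0.429 0.514] z [0.11  0.119 0.129]
0.24 154 x [0.429 0.465] z [0.13  0.138 0.147]
0.26 168 x [0.381 0.503] z [0.146 0.156 0.165]
0.28 172 x [0.386 0.465] z [0.164 0.173 0.182]
0.3 261 x [0.429 0.465] z [0.184 0.219 0.231]
0.32 143 x [0.375 0.512] z [0.209 0.222 0.232]
0.34 212 x [0.429 0.465] z [0.218 0.228 0.237]
0.36 185 x [0.382 0.464] z [0.235 0.244 0.249]
0.38 15 x [0.43  0.463] z [0.237 0.239 0.242]
```

View pics/crop1.png

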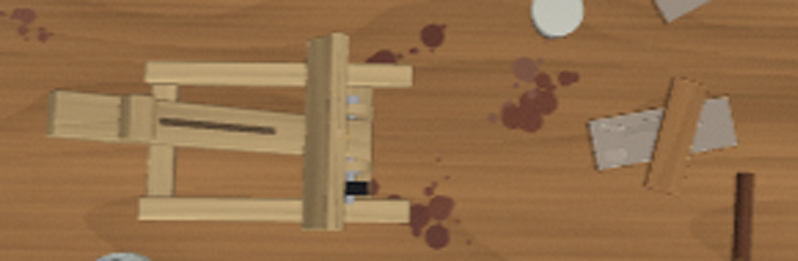

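The easel yaw is about 90° with its pivot at world (0.447, 0.156). The mast stands at about 0.726 rad, so mast_top is at (0.447, 0.353, 0.225). I'll go there by way of a high waypoint.

Request:
arm_command --steps '[{"translation": [0,0,-40],"twist": -7},{"translation": [0,0,-80],"twist": -14},{"translation": [0,0,-120],"twist": -21},{"translation": [356,-332,-138],"twist": -63.1},{"translation": [356,-332,-138],"twist": -63.1},{"translation": [356,-332,-138],"twist": -63.1},{"translation": [356,-332,-138],"twist": -63.1},{"translation": [356,-332,-138],"twist": -63.1},{"translation": [356,-332,-138],"twist": -63.1},{"translation": [356,-332,-138],"twist": -63.1},{"translation": [356,-332,-138],"twist": -63.1},{"translation": [356,-332,-138],"twist": -63.1},{"translation": [356,-332,-138],"twist": -63.1},{"translation": [356,-332,-138],"twist": -63.1},{"translation": [356,-332,-138],"twist": -63.1},{"translation": [356,-332,-138],"twist": -63.1},{"translation": [356,-332,-138],"twist": -63.1},{"translation": [356,-332,-138],"twist": -63.1}]'

```text
clock: 1.6
position: [0.4498, -0.1003, 0.3602]
eef_rot: [0.707, 0.707, -0.0, -0.0]
ft_force: [0.3, -0.2, 0.4]
opening: 0.0867
grasp_force: 0.0
```

Request:
arm_command --steps '[{"translation": [453,-3,0]},{"translation": [453,-3,0]},{"translation": [453,-3,0]},{"translation": [453,-3,0]},{"translation": [453,-3,0]},{"translation": [453,-3,0]},{"translation": [453,-3,0]},{"translation": [453,-3,0]},{"translation": [453,-3,0]},{"translation": [453,-3,0]},{"translation": [453,-3,0]},{"translation": [453,-3,0]},{"translation": [453,-3,40]},{"translation": [453,-3,80]},{"translation": [453,-3,120]},{"translation": [453,-3,150]},{"translation": [453,-3,154]},{"translation": [453,-3,154]}]'

```text
invalid input
```

Request:
arm_command --gripper 1 --steps '[{"translation": [0,0,0]},{"translation": [0,0,0]},{"translation": [0,0,0]},{"translation": [0,0,0]},{"translation": [0,0,0]},{"translation": [0,0,0]},{"translation": [0,0,0]},{"translation": [0,0,0]}]'

```text
invalid input
```

Twist seems to be required in every row.

Request:
arm_command --steps '[{"translation": [453,-3,0],"twist": 0},{"translation": [453,-3,0],"twist": 0},{"translation": [453,-3,0],"twist": 0},{"translation": [453,-3,0],"twist": 0},{"translation": [453,-3,0],"twist": 0},{"translation": [453,-3,0],"twist": 0},{"translation": [453,-3,0],"twist": 0},{"translation": [453,-3,0],"twist": 0},{"translation": [453,-3,0],"twist": 0},{"translation": [453,-3,0],"twist": 0},{"translation": [453,-3,0],"twist": 0},{"translation": [453,-3,0],"twist": 0},{"translation": [453,-3,40],"twist": 0},{"translation": [453,-3,80],"twist": 0},{"translation": [453,-3,120],"twist": 0},{"translation": [453,-3,150],"twist": 0},{"translation": [453,-3,154],"twist": 0},{"translation": [453,-3,154],"twist": 0}]'

```text
clock: 3.1
position: [0.4464, 0.3506, 0.2041]
eef_rot: [0.708, 0.706, -0.003, -0.001]
ft_force: [0.2, -0.2, 0.9]
opening: 0.0872
grasp_force: 0.0
```

Request:
arm_command --gripper 1 --steps '[{"translation": [0,0,0],"twist": 0},{"translation": [0,0,0],"twist": 0},{"translation": [0,0,0],"twist": 0},{"translation": [0,0,0],"twist": 0},{"translation": [0,0,0],"twist": 0},{"translation": [0,0,0],"twist": 0}]'

```text
clock: 3.6
position: [0.4472, 0.3532, 0.2074]
eef_rot: [0.707, 0.707, 0.001, 0.0]
ft_force: [-0.2, 0.5, 0.9]
opening: 0.0549
grasp_force: 0.0
```

Request:
arm_command --steps '[{"translation": [0,0,0],"twist": 0},{"translation": [0,0,0],"twist": 0},{"translation": [0,0,0],"twist": 0},{"translation": [0,0,0],"twist": 0},{"translation": [0,0,0],"twist": 0},{"translation": [-5,0,-6],"twist": 0},{"translation": [-11,0,-11.5],"twist": 0},{"translation": [-19,0,-19.5],"twist": 0},{"translation": [-28,0,-27],"twist": 0},{"translation": [-37,0,-34.5],"twist": 0},{"translation": [-46,0,-41],"twist": 0},{"translation": [-56,0,-47.5],"twist": 0},{"translation": [-65.5,0,-53.5],"twist": 0},{"translation": [-65.5,0,-53.5],"twist": 0},{"translation": [-65.5,0,-53.5],"twist": 0}]'

```text
clock: 4.85
position: [0.447, 0.2847, 0.2606]
eef_rot: [0.708, 0.707, -0.001, 0.001]
ft_force: [1.9, -5.0, -5.9]
opening: 0.0355
grasp_force: 30.0
```

```bash
cat > mast.py <<'E'
from h import *
p,d=r.get_image('top');W=cloud('top',d);s=r.sense();print(s['clock'],s['position'],s['ft_force'],s['opening'],s['grasp_force'])
m=(abs(W[...,0]-.447)<.014)&(W[...,2]>.11)&(W[...,2]<.34)&(W[...,1]>.16)&(W[...,1]<.31)
Q=W[m]; 
for z in np.arange(.11,.34,.015):
    S=Q[abs(Q[:,2]-z)<.0075]
    if len(S)>3: print(round(z,3),len(S),'y',np.round(np.percentile(S[:,1],[5,50,95]),4),'x',np.round(np.median(S[:,0]),4))
E
python3 mast.py
```

```text
4.9 [0.44704649 0.28488588 0.26058215] [ 1.50029452 -6.03007751 -5.60417175] 0.035631308781703376 30.006866951007396
0.11 77 y [0.161  0.1707 0.1843] x 0.4472
0.125 60 y [0.1628 0.1869 0.1922] x 0.4463
0.14 55 y [0.1921 0.1964 0.2011] x 0.4479
0.155 54 y [0.2008 0.2053 0.2095] x 0.4457
0.17 56 y [0.2086 0.2132 0.2168] x 0.4468
0.185 60 y [0.2176 0.2215 0.2253] x 0.4477
0.2 64 y [0.2252 0.2298 0.2338] x 0.447
0.215 62 y [0.2334 0.2377 0.2413] x 0.4465
0.26 145 y [0.236  0.2563 0.2661] x 0.4461
0.275 103 y [0.2422 0.2486 0.2677] x 0.4472
0.29 10 y [0.2754 0.276  0.2774] x 0.4559
```

Request:
arm_command --gripper -1 --steps '[{"translation": [0,0,0],"twist": 0},{"translation": [0,0,0],"twist": 0},{"translation": [0,0,0],"twist": 0},{"translation": [0,0,0],"twist": 0},{"translation": [0,0,0],"twist": 0},{"translation": [0,0,-40],"twist": 0},{"translation": [0,0,-80],"twist": 0},{"translation": [0,0,-100],"twist": 0},{"translation": [0,0,-100],"twist": 0}]'

```text
clock: 5.65
position: [0.4489, 0.2885, 0.367]
eef_rot: [0.707, 0.707, 0.005, 0.002]
ft_force: [0.6, -0.4, 0.5]
opening: 0.0839
grasp_force: 0.0
```

Request:
arm_command --steps '[{"translation": [-438,11,0],"twist": -72},{"translation": [-438,11,0],"twist": -72},{"translation": [-438,11,0],"twist": -72},{"translation": [-438,11,0],"twist": -72},{"translation": [-438,11,0],"twist": -72},{"translation": [-438,11,0],"twist": -72},{"translation": [-438,11,0],"twist": -72},{"translation": [-438,11,0],"twist": -72},{"translation": [-438,11,0],"twist": -72},{"translation": [-438,11,0],"twist": -72},{"translation": [-438,11,0],"twist": -72},{"translation": [-438,11,0],"twist": -72},{"translation": [-438,11,100],"twist": -72},{"translation": [-438,11,200],"twist": -72},{"translation": [-438,11,200],"twist": -72},{"translation": [-438,11,200],"twist": -72},{"translation": [-438,11,200],"twist": -72},{"translation": [-438,11,200],"twist": -72},{"translation": [-438,11,200],"twist": -72}]'

```text
clock: 7.23
position: [0.4566, -0.1497, 0.1585]
eef_rot: [0.156, 0.988, 0.001, -0.002]
ft_force: [0.5, 0.8, 1.0]
opening: 0.087
grasp_force: 0.0
```

```bash
python3 mast.py; python3 - <<'E'
from h import *
p,d=r.get_image('scene');W=cloud('scene',d);H=W[...,2]
cv2.imwrite('pics/crop2.png',cv2.resize(p[120:270,190:400,::-1],None,fx=3,fy=3))
np.savez('pics/scene1.npz',p=p,d=d)
E
```

```text
7.2833 [ 0.45843612 -0.15063309  0.16100491] [-0.22961525  0.76566988  0.42828427] 0.08718183346600898 0.0
0.11 87 y [0.1611 0.171  0.1841] x 0.4488
0.125 52 y [0.1606 0.1871 0.1911] x 0.4457
0.14 57 y [0.192  0.1964 0.2002] x 0.4472
0.155 56 y [0.2017 0.2053 0.2093] x 0.4468
0.17 52 y [0.2093 0.2129 0.2167] x 0.4473
0.185 64 y [0.2169 0.221  0.2255] x 0.448
0.2 67 y [0.2256 0.2298 0.2338] x 0.4464
0.215 59 y [0.2347 0.2381 0.2413] x 0.4456
0.26 146 y [0.2363 0.2569 0.2662] x 0.4474
0.275 168 y [0.2424 0.2611 0.2749] x 0.447
0.29 97 y [0.2755 0.2804 0.3012] x 0.4469
0.305 124 y [0.2842 0.2905 0.2994] x 0.447
```

View pics/crop2.png

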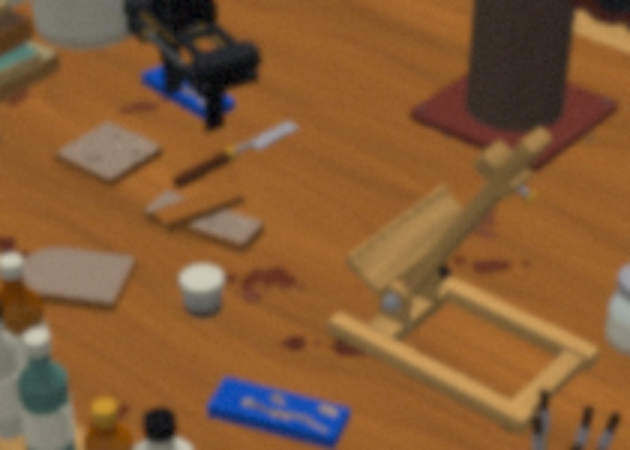

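The mast holds at about 61°. The crop shows the mast standing up, the strip lying across the panel near (205,212) and the fingers above it. I'll take the strip.

Request:
arm_command --steps '[{"translation": [0,0,40],"twist": 0},{"translation": [0,0,80],"twist": 0},{"translation": [0,0,115],"twist": 0},{"translation": [0,0,135],"twist": 0},{"translation": [0,0,141],"twist": 0},{"translation": [0,0,141],"twist": 0}]'

```text
clock: 7.83
position: [0.4589, -0.1509, 0.0198]
eef_rot: [0.156, 0.988, -0.0, 0.0]
ft_force: [-0.0, 0.3, 0.6]
opening: 0.0869
grasp_force: 0.0
```

Request:
arm_command --gripper 1 --steps '[{"translation": [0,0,0],"twist": 0},{"translation": [0,0,0],"twist": 0},{"translation": [0,0,0],"twist": 0},{"translation": [0,0,0],"twist": 0},{"translation": [0,0,0],"twist": 0},{"translation": [0,0,0],"twist": 0},{"translation": [0,0,0],"twist": 0},{"translation": [0,0,0],"twist": 0},{"translation": [0,0,0],"twist": 0},{"translation": [0,0,0],"twist": 0},{"translation": [0,0,0],"twist": 0},{"translation": [0,0,0],"twist": 0}]'

```text
clock: 8.83
position: [0.458, -0.1505, 0.019]
eef_rot: [0.156, 0.988, 0.0, -0.0]
ft_force: [-0.1, -0.4, 1.1]
opening: 0.0338
grasp_force: 29.6
```

Request:
arm_command --steps '[{"translation": [0,0,-30],"twist": 0},{"translation": [0,0,-60],"twist": 0},{"translation": [137,104,-60],"twist": 0},{"translation": [137,104,-60],"twist": 0},{"translation": [137,104,-60],"twist": 0},{"translation": [137,104,-60],"twist": 0},{"translation": [137,104,-60],"twist": 0},{"translation": [137,104,-60],"twist": 0},{"translation": [137,104,-30],"twist": 0},{"translation": [137,104,0],"twist": 0},{"translation": [137,104,10],"twist": 0},{"translation": [137,104,15],"twist": 0},{"translation": [137,104,15.5],"twist": 0},{"translation": [137,104,15.5],"twist": 0}]'

```text
clock: 10.0
position: [0.361, -0.0102, 0.0038]
eef_rot: [0.157, 0.988, -0.0, 0.0]
ft_force: [0.8, 0.4, -1.9]
opening: 0.0337
grasp_force: 29.7
```

Request:
arm_command --gripper -1 --steps '[{"translation": [0,0,0],"twist": 0},{"translation": [0,0,0],"twist": 0},{"translation": [0,0,0],"twist": 0},{"translation": [0,0,0],"twist": 0},{"translation": [0,0,-30],"twist": 0},{"translation": [0,0,-70],"twist": 0},{"translation": [0,0,-110],"twist": 0},{"translation": [150,0,-150],"twist": 40},{"translation": [150,0,-150],"twist": 40},{"translation": [150,0,-150],"twist": 40},{"translation": [150,0,-150],"twist": 40},{"translation": [150,0,-150],"twist": 40},{"translation": [150,0,-150],"twist": 40}]'

```text
clock: 11.08
position: [0.2264, 0.0392, 0.1513]
eef_rot: [0.487, 0.874, -0.004, -0.005]
ft_force: [0.4, -0.3, -0.6]
opening: 0.087
grasp_force: 0.0
```

```bash
python3 - <<'E'
from h import *
s=r.sense();print(s['clock'],s['position'],R.from_quat(s['eef_rot']).as_matrix()[:2,0])
p,d=r.get_image('top');W=cloud('top',d);H=W[...,2]-.0014
cv2.imwrite('pics/top2.png',cv2.resize(p[180:340,190:450,::-1],None,fx=3,fy=3))
def rect(m,n):
    k,l,s,c=cv2.connectedComponentsWithStats(m.astype(np.uint8)); i=1+np.argmax(s[1:,4]); Q=W[l==i]
    rc=cv2.minAreaRect(np.float32(Q[:,:2]*1000)); print(n,np.round(rc[0]),np.round(rc[1]),round(rc[2],1),'mean',Q.mean(0).round(4),'hgt',np.percentile(H[l==i],[5,50,95]).round(4))
X,Y=W[...,0],W[...,1]
rect((H>.009)&(H<.024)&(X>.40)&(X<.52)&(Y>-.24)&(Y<-.05),'panel')
rect((H>.007)&(H<.03)&(X>.27)&(X<.43)&(Y>-.055)&(Y<.06),'strip')
E
```

```text
11.0833 [0.22640062 0.03922756 0.15133913] [-0.52611985  0.85039259]
panel [ 462. -142.] [ 50. 141.] 10.8 mean [ 0.4613 -0.1405  0.0178] hgt [0.0129 0.0164 0.0198]
strip [361. -12.] [ 34. 110.] 74.0 mean [ 0.3608 -0.0113  0.0153] hgt [0.0108 0.0138 0.0171]
```

View pics/top2.png

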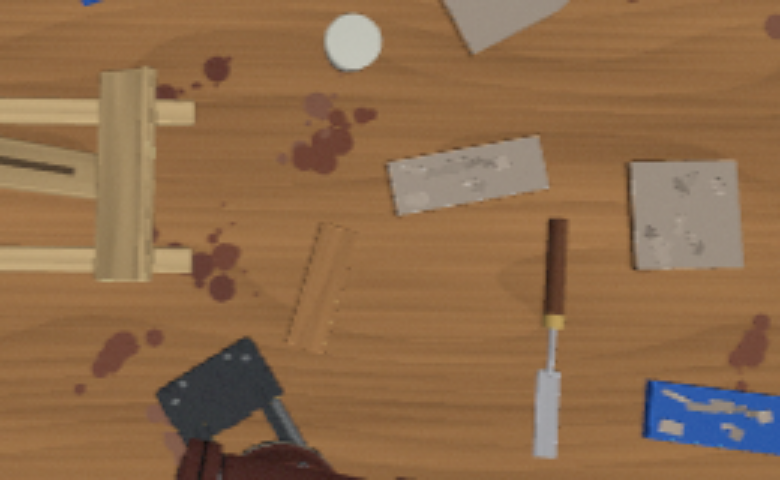

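The crop shows the strip flat on bare table at (320,288) and the panel clear at (468,175). Next I'll hover over the panel's easel-side end.

Request:
arm_command --steps '[{"translation": [-220,127,0],"twist": 21},{"translation": [-220,127,0],"twist": 21},{"translation": [-220,127,0],"twist": 21},{"translation": [-220,127,0],"twist": 21},{"translation": [-220,127,0],"twist": 21},{"translation": [-220,127,0],"twist": 21},{"translation": [-220,127,0],"twist": 21},{"translation": [-220,127,0],"twist": 21},{"translation": [-220,127,60],"twist": 21},{"translation": [-220,127,60],"twist": 21},{"translation": [-220,127,60],"twist": 21},{"translation": [-220,127,60],"twist": 21}]'

```text
clock: 12.13
position: [0.4496, -0.0797, 0.0902]
eef_rot: [0.635, 0.772, -0.004, -0.004]
ft_force: [0.1, 0.4, 0.9]
opening: 0.0871
grasp_force: 0.0
```

Request:
arm_command --steps '[{"translation": [0,0,40],"twist": 0},{"translation": [0,0,70],"twist": 0},{"translation": [0,0,84],"twist": 0},{"translation": [0,0,84],"twist": 0},{"translation": [0,0,84],"twist": 0}]'

```text
clock: 12.55
position: [0.4513, -0.0808, 0.008]
eef_rot: [0.636, 0.772, -0.003, -0.002]
ft_force: [0.9, -0.1, 0.4]
opening: 0.0868
grasp_force: 0.0
```

Request:
arm_command --gripper 1 --steps '[{"translation": [0,0,0],"twist": 0},{"translation": [0,0,0],"twist": 0},{"translation": [0,0,0],"twist": 0},{"translation": [0,0,0],"twist": 0},{"translation": [0,0,0],"twist": 0},{"translation": [0,0,0],"twist": 0},{"translation": [0,0,0],"twist": 0},{"translation": [0,0,0],"twist": 0},{"translation": [0,0,0],"twist": 0}]'

```text
clock: 13.3
position: [0.4505, -0.0808, 0.0065]
eef_rot: [0.636, 0.772, -0.004, -0.003]
ft_force: [-0.9, -0.3, 2.7]
opening: 0.0495
grasp_force: 30.0
```

Request:
arm_command --steps '[{"translation": [0,0,-10],"twist": 0},{"translation": [0,0,-20],"twist": 0},{"translation": [0,0,-30],"twist": 0},{"translation": [0,0,-40],"twist": 0},{"translation": [0,0,-50],"twist": 0},{"translation": [0,0,-60],"twist": 0},{"translation": [0,0,-60],"twist": 0}]'

```text
clock: 13.88
position: [0.4529, -0.0813, 0.0692]
eef_rot: [0.636, 0.772, -0.003, -0.001]
ft_force: [0.4, -0.2, -1.5]
opening: 0.0496
grasp_force: 30.0
```

```bash
cat > tilt.py <<'E'
from h import *
s=r.sense();print(s['clock'],s['position'].round(4),s['ft_force'].round(2),s['wrist_torque'].round(3),s['opening'],s['grasp_force'])
import sys
x0,x1,y0,y1=map(float,sys.argv[1:5])
p,d=r.get_image('scene');W=cloud('scene',d)
g=p.astype(int); sat=g.max(-1)-g.min(-1)
X,Y,Z=W[...,0],W[...,1],W[...,2]
m=(sat<60)&(g.max(-1)>85)&(X>x0)&(X<x1)&(Y>y0)&(Y<y1)&(Z>.004)
k,l,st,c=cv2.connectedComponentsWithStats(m.astype(np.uint8)); i=1+np.argmax(st[1:,4]); Q=W[l==i]
c0=Q.mean(0);u,sv,vt=np.linalg.svd(Q-c0,full_matrices=False)
print(len(Q),c0.round(4),'axes',vt.round(3).tolist(),sv.round(3)); 
for y in np.arange(y0,y1,.02):
    S=Q[abs(Q[:,1]-y)<.01]
    if len(S)>3: print(round(y,3),len(S),np.round(np.percentile(S[:,2],[5,50,95]),4))
E
python3 tilt.py .38 .54 -.24 -.03
python3 - <<'E'
from h import *
p,d=r.get_image('scene'); cv2.imwrite('pics/s3.png',cv2.resize(p[120:270,190:400,::-1],None,fx=3,fy=3))
E
```

```text
13.8833 [ 0.4529 -0.0813  0.0692] [ 0.45 -0.17 -1.46] [ 0.027 -0.145  0.043] 0.049586806602583085 29.99188721179962
123 [ 0.4845 -0.157   0.0813] axes [[0.248, 0.942, 0.228], [0.733, -0.336, 0.591], [0.633, 0.02, -0.774]] [0.462 0.175 0.075]
-0.2 27 [0.0754 0.0786 0.0803]
-0.18 32 [0.0743 0.0776 0.0829]
-0.16 19 [0.0727 0.0776 0.0821]
-0.14 14 [0.0754 0.0773 0.0817]
-0.12 13 [0.0763 0.0774 0.08  ]
-0.1 11 [0.0741 0.0774 0.0827]
-0.06 4 [0.1365 0.1395 0.1415]
```

View pics/s3.png

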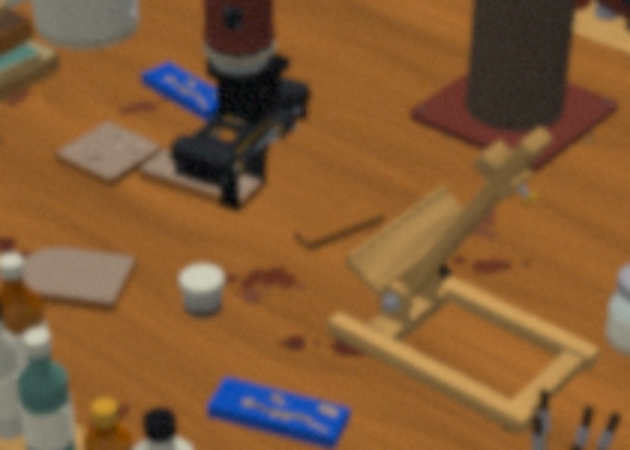

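The panel stays level in the firm grip: the crop shows it horizontal at (205,180). I'll test whether the gripper target modulates the force, staying low over the table.

Request:
arm_command --gripper -0.12 --steps '[{"translation": [0,0,40],"twist": 0},{"translation": [0,0,54],"twist": 0},{"translation": [0,0,57],"twist": 0},{"translation": [0,0,57],"twist": 0}]'

```text
clock: 14.32
position: [0.4486, -0.0801, 0.0079]
eef_rot: [0.636, 0.772, -0.004, -0.005]
ft_force: [0.1, -0.3, -1.0]
opening: 0.0499
grasp_force: 30.0
```

Request:
arm_command --gripper -0.13 --steps '[{"translation": [0,0,0],"twist": 0},{"translation": [0,0,0],"twist": 0}]'

```text
clock: 14.48
position: [0.4508, -0.0809, 0.0097]
eef_rot: [0.636, 0.772, -0.004, -0.003]
ft_force: [-0.1, -0.1, -1.2]
opening: 0.0496
grasp_force: 30.0
```

Request:
arm_command --gripper -0.135 --steps '[{"translation": [0,0,0],"twist": 0},{"translation": [0,0,0],"twist": 0}]'

```text
clock: 14.65
position: [0.451, -0.0809, 0.0098]
eef_rot: [0.636, 0.772, -0.003, -0.003]
ft_force: [-0.2, 0.0, -0.6]
opening: 0.0495
grasp_force: 20.0
```

The force does follow the target, so I'll ease the grip further.

Request:
arm_command --gripper -0.138 --steps '[{"translation": [0,0,0],"twist": 0},{"translation": [0,0,0],"twist": 0}]'

```text
clock: 14.82
position: [0.4507, -0.0808, 0.0097]
eef_rot: [0.636, 0.772, -0.004, -0.003]
ft_force: [-0.1, 0.4, -0.9]
opening: 0.05
grasp_force: 13.3
```

Request:
arm_command --gripper -0.14 --steps '[{"translation": [0,0,0],"twist": 0},{"translation": [0,0,0],"twist": 0}]'

```text
clock: 14.98
position: [0.4506, -0.0807, 0.0094]
eef_rot: [0.636, 0.772, -0.004, -0.003]
ft_force: [0.7, -1.1, -2.1]
opening: 0.0498
grasp_force: 10.9
```

Request:
arm_command --gripper -0.142 --steps '[{"translation": [0,0,0],"twist": 0},{"translation": [0,0,-7],"twist": 0},{"translation": [0,0,-14],"twist": 0},{"translation": [0,0,-21],"twist": 0},{"translation": [0,0,-28],"twist": 0},{"translation": [0,0,-35],"twist": 0},{"translation": [0,0,-42],"twist": 0},{"translation": [0,0,-50],"twist": 0},{"translation": [0,0,-50],"twist": 0}]'

```text
clock: 15.73
position: [0.4523, -0.0811, 0.0614]
eef_rot: [0.636, 0.772, -0.003, -0.002]
ft_force: [0.5, 0.5, -0.8]
opening: 0.0499
grasp_force: 8.5
```

```bash
python3 tilt.py .38 .54 -.24 -.03
```

```text
15.7333 [ 0.4523 -0.0811  0.0614] [ 0.55  0.51 -0.85] [ 0.023 -0.16  -0.013] 0.04988600780952926 8.475015610456467
119 [ 0.482  -0.1563  0.0684] axes [[0.217, 0.946, 0.24], [0.779, -0.316, 0.542], [0.589, 0.069, -0.805]] [0.431 0.162 0.074]
-0.2 27 [0.0591 0.0639 0.0681]
-0.18 27 [0.0602 0.0648 0.0679]
-0.16 17 [0.0619 0.0669 0.0693]
-0.14 16 [0.0599 0.0648 0.0702]
-0.12 15 [0.0644 0.0687 0.0712]
-0.1 12 [0.0666 0.0693 0.1002]
```

Request:
arm_command --gripper -0.1435 --steps '[{"translation": [0,0,0],"twist": 0},{"translation": [0,0,0],"twist": 0},{"translation": [0,0,0],"twist": 0},{"translation": [0,0,0],"twist": 0}]'

```text
clock: 16.12
position: [0.4506, -0.0805, 0.0589]
eef_rot: [0.636, 0.772, -0.004, -0.004]
ft_force: [-0.2, -1.1, -0.9]
opening: 0.0497
grasp_force: 6.5
```

```bash
python3 tilt.py .38 .54 -.24 -.03
```

```text
16.1167 [ 0.4506 -0.0805  0.0589] [-0.17 -1.14 -0.88] [ 0.039 -0.063 -0.006] 0.04969880729064682 6.49288035929203
128 [ 0.4717 -0.1464  0.0383] axes [[-0.246, -0.819, -0.519], [-0.944, 0.324, -0.064], [0.221, 0.474, -0.853]] [0.417 0.177 0.075]
-0.2 5 [0.0129 0.0171 0.0191]
-0.18 31 [0.0175 0.0211 0.0252]
-0.16 25 [0.0273 0.0318 0.0365]
-0.14 29 [0.0337 0.0386 0.0454]
-0.12 22 [0.0428 0.0481 0.0524]
-0.1 12 [0.0495 0.0554 0.0592]
```

Gravity now pivots it, so I'll keep raising at this light grip.

Request:
arm_command --steps '[{"translation": [0,0,-8],"twist": 0},{"translation": [0,0,-16],"twist": 0},{"translation": [0,0,-24],"twist": 0},{"translation": [0,0,-32],"twist": 0},{"translation": [0,0,-40],"twist": 0},{"translation": [0,0,-48],"twist": 0},{"translation": [0,0,-56],"twist": 0},{"translation": [0,0,-64],"twist": 0},{"translation": [0,0,-72],"twist": 0},{"translation": [0,0,-80],"twist": 0},{"translation": [0,0,-80],"twist": 0}]'

```text
clock: 17.08
position: [0.4529, -0.0809, 0.1414]
eef_rot: [0.636, 0.772, -0.003, -0.002]
ft_force: [0.3, -0.0, -1.0]
opening: 0.0499
grasp_force: 6.4
```

```bash
python3 tilt.py .38 .54 -.24 -.03
```

```text
17.0833 [ 0.4529 -0.0809  0.1414] [ 0.34 -0.02 -1.  ] [ 0.025 -0.157  0.01 ] 0.04993232010915705 6.3808489590883255
85 [ 0.4761 -0.0619  0.3406] axes [[0.677, -0.735, -0.043], [-0.735, -0.673, -0.082], [0.031, 0.088, -0.996]] [0.21  0.096 0.063]
-0.1 8 [0.3283 0.3452 0.3546]
-0.08 19 [0.3277 0.3409 0.3469]
-0.06 29 [0.3278 0.3395 0.3473]
-0.04 29 [0.3329 0.3434 0.3537]
```

```bash
python3 - <<'E'
from h import *
for n in('scene','top'):
    p,d=r.get_image(n);W=cloud(n,d);X,Y,Z=W[...,0],W[...,1],W[...,2]
    m=(X>.39)&(X<.53)&(Y>-.2)&(Y<-.03)&(Z>.012)&(Z<.135)
    Q=W[m];print(n,len(Q))
    for z in np.arange(.015,.136,.015):
        S=Q[abs(Q[:,2]-z)<.0075]
        if len(S)>2: print(round(z,3),len(S),'y',np.round(np.percentile(S[:,1],[5,50,95]),3),'x',np.round(np.percentile(S[:,0],[5,50,95]),3))
    if n=='scene': cv2.imwrite('pics/s4.png',cv2.resize(p[100:250,190:400,::-1],None,fx=3,fy=3))
E
```

```text
scene 150
0.015 3 y [-0.038 -0.034 -0.033] x [0.397 0.406 0.411]
0.06 18 y [-0.175 -0.16  -0.149] x [0.482 0.49  0.494]
0.075 32 y [-0.169 -0.15  -0.131] x [0.454 0.486 0.494]
0.09 27 y [-0.152 -0.134 -0.115] x [0.452 0.486 0.489]
0.105 33 y [-0.135 -0.117 -0.1  ] x [0.454 0.481 0.488]
0.12 25 y [-0.117 -0.101 -0.086] x [0.466 0.479 0.485]
0.135 10 y [-0.096 -0.086 -0.077] x [0.474 0.479 0.482]
top 24
0.015 24 y [-0.04  -0.035 -0.032] x [0.391 0.403 0.41 ]
```

View pics/s4.png

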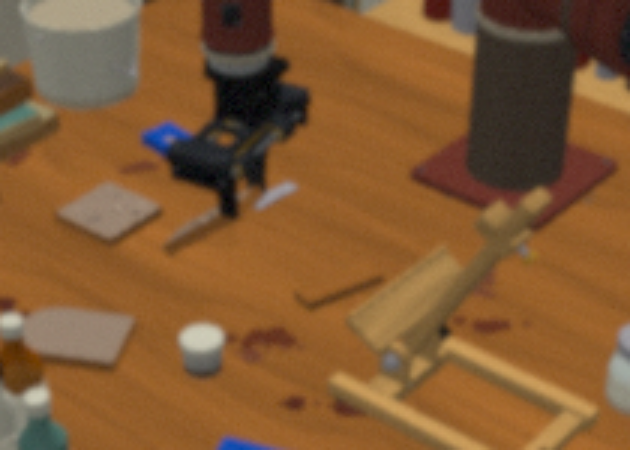

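The panel is now at 45°, seen edge-on in the crop from (165,245) to (260,190). I'll ease the grip a bit more.

Request:
arm_command --gripper -0.145 --steps '[{"translation": [0,0,0],"twist": 0},{"translation": [0,0,0],"twist": 0},{"translation": [0,0,0],"twist": 0}]'

```text
clock: 17.48
position: [0.4514, -0.0804, 0.1388]
eef_rot: [0.636, 0.772, -0.004, -0.004]
ft_force: [0.3, 0.1, -0.8]
opening: 0.0499
grasp_force: 4.5
```

```bash
cat > edge.py <<'E'
from h import *
import sys
x0,x1,y0,y1,z0,z1=map(float,sys.argv[1:7])
p,d=r.get_image('scene');W=cloud('scene',d);X,Y,Z=W[...,0],W[...,1],W[...,2]
s=r.sense();print(s['clock'],s['position'].round(4),s['ft_force'].round(1),s['grasp_force'])
m=(X>x0)&(X<x1)&(Y>y0)&(Y<y1)&(Z>z0)&(Z<z1)
Q=W[m]; Zc=[];Yc=[]
for z in np.arange(z0,z1,.012):
    S=Q[abs(Q[:,2]-z)<.006]
    if len(S)>3: Zc.append(z);Yc.append(np.median(S[:,1]));print(round(z,3),len(S),'y',np.round(np.percentile(S[:,1],[5,50,95]),3),'x',np.round(np.percentile(S[:,0],[5,50,95]),3))
a=np.polyfit(Zc,Yc,1)[0];print('tilt',90-np.degrees(np.arctan(a)))
E
python3 edge.py .39 .53 -.2 -.045 .012 .137
```

```text
17.5333 [ 0.4515 -0.0804  0.1389] [-0.2  0.2 -1.5] 4.390940219163895
0.036 11 y [-0.145 -0.132 -0.126] x [0.45  0.484 0.487]
0.048 17 y [-0.137 -0.129 -0.122] x [0.448 0.483 0.488]
0.06 13 y [-0.129 -0.123 -0.113] x [0.476 0.482 0.487]
0.072 22 y [-0.122 -0.111 -0.107] x [0.44  0.48  0.488]
0.084 16 y [-0.111 -0.102 -0.095] x [0.466 0.48  0.484]
0.096 17 y [-0.108 -0.095 -0.089] x [0.463 0.477 0.482]
0.108 16 y [-0.096 -0.09  -0.081] x [0.435 0.475 0.481]
0.12 15 y [-0.093 -0.085 -0.073] x [0.471 0.477 0.481]
0.132 17 y [-0.086 -0.073 -0.068] x [0.435 0.471 0.48 ]
tilt 57.8181525638179
```

Request:
arm_command --gripper -0.1462 --steps '[{"translation": [0,0,0],"twist": 0},{"translation": [0,0,0],"twist": 0},{"translation": [0,0,0],"twist": 0}]'

```text
clock: 17.78
position: [0.4517, -0.0805, 0.1393]
eef_rot: [0.636, 0.772, -0.004, -0.003]
ft_force: [-0.2, 0.4, -0.9]
opening: 0.0496
grasp_force: 3.1
```

```bash
python3 edge.py .39 .53 -.2 -.045 .012 .137
```

```text
17.8333 [ 0.4517 -0.0805  0.1393] [ 0.1  0.  -1.2] 3.0767079815268517
0.012 13 y [-0.095 -0.087 -0.082] x [0.435 0.463 0.477]
0.024 25 y [-0.094 -0.085 -0.078] x [0.431 0.468 0.481]
0.036 28 y [-0.089 -0.082 -0.078] x [0.43  0.468 0.479]
0.048 26 y [-0.088 -0.081 -0.076] x [0.432 0.463 0.479]
0.06 28 y [-0.089 -0.078 -0.073] x [0.435 0.471 0.479]
0.072 28 y [-0.083 -0.078 -0.072] x [0.43  0.458 0.477]
0.084 27 y [-0.083 -0.075 -0.069] x [0.432 0.465 0.478]
0.096 28 y [-0.08  -0.075 -0.069] x [0.428 0.465 0.476]
0.108 28 y [-0.078 -0.072 -0.066] x [0.43  0.46  0.477]
0.12 29 y [-0.077 -0.07  -0.064] x [0.428 0.463 0.478]
0.132 21 y [-0.075 -0.068 -0.062] x [0.437 0.462 0.478]
tilt 81.47345683757064
```

The panel is at about 81°, steep enough. I'll grip tightly, lift, turn it square to the mast and carry it above the tray.

Request:
arm_command --gripper 1 --steps '[{"translation": [0,0,0],"twist": 0},{"translation": [0,0,0],"twist": 0},{"translation": [0,0,-25],"twist": 0},{"translation": [0,0,-55],"twist": 0},{"translation": [0,0,-85],"twist": 0},{"translation": [0,0,-115],"twist": 0},{"translation": [0,0,-145],"twist": 0},{"translation": [0,0,-165],"twist": 3},{"translation": [25,5,-165],"twist": 5},{"translation": [55,10,-165],"twist": 8},{"translation": [85,16,-165],"twist": 11},{"translation": [115,21,-165],"twist": 11},{"translation": [145,26,-165],"twist": 11},{"translation": [175,32,-165],"twist": 11},{"translation": [205,37,-165],"twist": 11},{"translation": [235,43,-165],"twist": 11},{"translation": [250,45,-165],"twist": 11},{"translation": [256,46,-165],"twist": 11},{"translation": [256,46,-165],"twist": 11}]'

```text
clock: 19.42
position: [0.4493, 0.1808, 0.3038]
eef_rot: [0.706, 0.708, -0.004, -0.003]
ft_force: [0.5, 0.7, -0.9]
opening: 0.0494
grasp_force: 30.0
```

```bash
python3 edge.py .40 .50 .1 .24 .15 .30; python3 mast.py | grep -v '^0.2[6-9]'; python3 - <<'E'
from h import *
p,d=r.get_image('scene'); cv2.imwrite('pics/s5.png',cv2.resize(p[110:270,250:450,::-1],None,fx=3,fy=3))
E
```

```text
19.4667 [0.4494 0.1798 0.3038] [ 0.2  0.1 -1.6] 29.999822080135345
0.15 13 y [0.208 0.219 0.227] x [0.448 0.464 0.467]
0.162 19 y [0.213 0.224 0.235] x [0.444 0.463 0.466]
0.174 31 y [0.173 0.225 0.238] x [0.437 0.463 0.471]
0.186 53 y [0.162 0.176 0.237] x [0.429 0.464 0.472]
0.198 45 y [0.164 0.178 0.237] x [0.429 0.463 0.475]
0.21 34 y [0.168 0.179 0.183] x [0.427 0.455 0.475]
0.222 40 y [0.17  0.182 0.185] x [0.43  0.468 0.476]
0.234 35 y [0.171 0.183 0.187] x [0.429 0.456 0.475]
0.246 40 y [0.174 0.185 0.188] x [0.429 0.461 0.475]
0.258 41 y [0.174 0.187 0.19 ] x [0.429 0.466 0.476]
0.27 39 y [0.178 0.19  0.193] x [0.429 0.461 0.476]
0.282 43 y [0.179 0.192 0.194] x [0.43  0.467 0.474]
0.294 36 y [0.182 0.193 0.196] x [0.428 0.463 0.475]
tilt 100.64369285111235
19.5167 [0.44956956 0.17914383 0.30386211] [ 0.08485151  0.19596888 -1.49966054] 0.049291706398101744 29.999706745147705
0.305 43 y [0.283  0.289  0.2978] x 0.4388
```

View pics/s5.png

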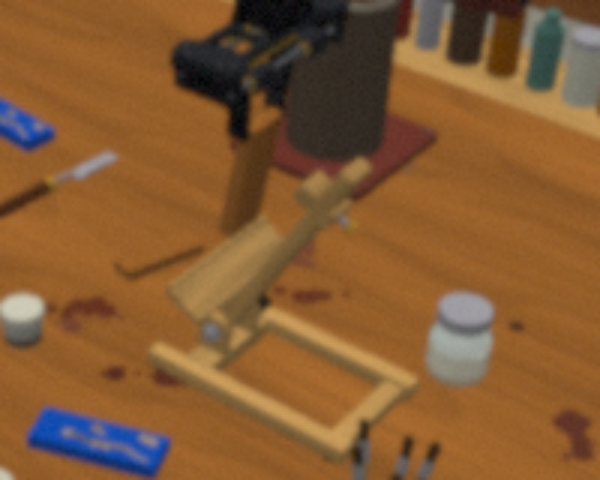

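The crop shows the panel hanging from the fingers just in front of the mast, above the tray at about (245,240). I'll lower it, then ease the grip for the touch.

Request:
arm_command --steps '[{"translation": [-4,-2,15],"twist": 0},{"translation": [-4,-2,35],"twist": 0},{"translation": [-4,-2,50],"twist": 0},{"translation": [-4,-2,56],"twist": 0},{"translation": [-4,-2,56],"twist": 0},{"translation": [-4,-2,56],"twist": 0}]'

```text
clock: 20.07
position: [0.4474, 0.1748, 0.2487]
eef_rot: [0.708, 0.707, -0.004, -0.003]
ft_force: [-0.8, -0.1, 1.1]
opening: 0.0498
grasp_force: 30.0
```

Request:
arm_command --gripper -0.139 --steps '[{"translation": [0,0,2],"twist": 0},{"translation": [0,0,4],"twist": 0},{"translation": [0,0,6],"twist": 0},{"translation": [0,0,8],"twist": 0},{"translation": [0,0,8],"twist": 0}]'

```text
clock: 20.48
position: [0.4496, 0.1777, 0.247]
eef_rot: [0.707, 0.707, 0.001, -0.002]
ft_force: [-7.4, 6.2, 28.7]
opening: 0.0494
grasp_force: 30.3
```

```bash
python3 edge.py .425 .478 .14 .20 .10 .235;
```

```text
20.5333 [0.4496 0.1777 0.247 ] [-6.2  5.5 29. ] 30.266093909740448
0.1 14 y [0.175 0.187 0.199] x [0.443 0.464 0.476]
0.112 82 y [0.163 0.173 0.196] x [0.43  0.461 0.476]
0.124 54 y [0.142 0.164 0.197] x [0.436 0.466 0.477]
0.136 47 y [0.142 0.169 0.176] x [0.433 0.463 0.475]
0.148 31 y [0.163 0.173 0.176] x [0.429 0.462 0.474]
0.16 33 y [0.162 0.176 0.179] x [0.431 0.467 0.474]
0.172 36 y [0.166 0.178 0.18 ] x [0.428 0.46  0.475]
0.184 31 y [0.167 0.18  0.184] x [0.433 0.469 0.475]
0.196 37 y [0.168 0.183 0.185] x [0.431 0.463 0.475]
0.208 35 y [0.172 0.185 0.187] x [0.43  0.467 0.476]
0.22 34 y [0.177 0.187 0.19 ] x [0.431 0.464 0.475]
0.232 30 y [0.176 0.189 0.192] x [0.427 0.458 0.474]
tilt 83.51177262625477
```

It touched early because the lower front edge meets the sloping tray first. I'll relax the press.

Request:
arm_command --steps '[{"translation": [0,0,-3],"twist": 0},{"translation": [0,0,-5],"twist": 0},{"translation": [0,0,-5],"twist": 0}]'

```text
clock: 20.78
position: [0.4489, 0.1759, 0.2477]
eef_rot: [0.707, 0.707, -0.001, -0.001]
ft_force: [0.8, 2.1, 10.8]
opening: 0.0499
grasp_force: 13.0
```

```bash
cat > m2.py <<'E'
from h import *
# mast back side seen by scene camera, upper free part / clamp; and top cam top end
p,d=r.get_image('scene');W=cloud('scene',d);X,Y,Z=W[...,0],W[...,1],W[...,2]
m=(X>.440)&(X<.475)&(Y>.2)&(Y<.34)&(Z>.10)&(Z<.31); Q=W[m]
for z in np.arange(.11,.31,.02):
    S=Q[abs(Q[:,2]-z)<.006]; S=S[S[:,0]>.458]
    if len(S)>3: print(round(z,3),len(S),'y',np.round(np.percentile(S[:,1],[5,50,95]),3))
E
python3 m2.py; python3 edge.py .425 .478 .14 .20 .14 .235
```

```text
0.11 5 y [0.201 0.202 0.205]
0.13 14 y [0.202 0.21  0.215]
0.15 19 y [0.206 0.216 0.224]
0.17 16 y [0.216 0.227 0.237]
0.19 20 y [0.228 0.239 0.249]
0.21 21 y [0.241 0.249 0.256]
0.23 25 y [0.254 0.264 0.279]
0.25 45 y [0.245 0.269 0.289]
0.27 28 y [0.249 0.277 0.291]
0.29 25 y [0.284 0.294 0.304]
20.8833 [0.4488 0.176  0.2477] [-0.6  1.6 10.8] 11.14832729101181
0.14 11 y [0.166 0.173 0.176] x [0.429 0.451 0.47 ]
0.152 38 y [0.161 0.174 0.178] x [0.431 0.464 0.473]
0.164 31 y [0.164 0.177 0.18 ] x [0.428 0.459 0.473]
0.176 36 y [0.165 0.177 0.18 ] x [0.43  0.464 0.474]
0.188 30 y [0.167 0.18  0.183] x [0.429 0.461 0.473]
0.2 38 y [0.17  0.182 0.184] x [0.431 0.465 0.474]
0.212 36 y [0.173 0.185 0.186] x [0.43  0.462 0.474]
0.224 36 y [0.175 0.186 0.189] x [0.431 0.461 0.475]
tilt 80.91166421750319
```

The panel's end is on the tray and held. Next I'll slide it along the tray to the mast and swing its top back under a light grip.

Request:
arm_command --gripper -0.142 --steps '[{"translation": [0,0,-1],"twist": 0},{"translation": [2,-1,0],"twist": 0},{"translation": [4,-1,1],"twist": 0},{"translation": [6,-1,2.5],"twist": 0},{"translation": [8,-1,4],"twist": 0},{"translation": [10,-1,5],"twist": 0},{"translation": [10,-1,5],"twist": 0}]'

```text
clock: 21.47
position: [0.447, 0.1866, 0.2421]
eef_rot: [0.707, 0.707, -0.002, -0.002]
ft_force: [-2.7, 3.9, 10.7]
opening: 0.0498
grasp_force: 7.8
```

```bash
python3 edge.py .425 .478 .14 .20 .14 .22
```

```text
21.5167 [0.4471 0.1864 0.2422] [-1.3  4.1 10.3] 7.807520180940628
0.14 14 y [0.162 0.175 0.177] x [0.435 0.461 0.47 ]
0.152 28 y [0.165 0.177 0.181] x [0.429 0.466 0.472]
0.164 31 y [0.168 0.181 0.184] x [0.43  0.465 0.473]
0.176 32 y [0.171 0.183 0.186] x [0.429 0.463 0.474]
0.188 30 y [0.173 0.186 0.19 ] x [0.433 0.467 0.472]
0.2 30 y [0.177 0.19  0.194] x [0.432 0.459 0.471]
0.212 36 y [0.18  0.192 0.196] x [0.427 0.465 0.475]
tilt 76.22244459633947
```

Request:
arm_command --steps '[{"translation": [0,0,-3],"twist": 0},{"translation": [0,0,-6],"twist": 0},{"translation": [4,0,-6],"twist": 0},{"translation": [8,0,-5],"twist": 0},{"translation": [10,0,-3],"twist": 0},{"translation": [10,0,0],"twist": 0},{"translation": [10,0,1],"twist": 0},{"translation": [10,0,1],"twist": 0}]'

```text
clock: 22.18
position: [0.4454, 0.1956, 0.2381]
eef_rot: [0.707, 0.707, -0.005, -0.003]
ft_force: [-0.5, 0.4, -1.6]
opening: 0.05
grasp_force: 7.8
```

```bash
python3 edge.py .425 .478 .14 .205 .14 .22
```

```text
22.2333 [0.4456 0.1956 0.2384] [-0.3  0.  -0.7] 7.808866649866104
0.14 18 y [0.146 0.184 0.188] x [0.437 0.465 0.474]
0.152 33 y [0.176 0.188 0.191] x [0.426 0.464 0.473]
0.164 29 y [0.178 0.191 0.194] x [0.427 0.463 0.471]
0.176 29 y [0.181 0.193 0.196] x [0.433 0.466 0.473]
0.188 31 y [0.185 0.197 0.199] x [0.429 0.458 0.472]
0.2 36 y [0.186 0.2   0.203] x [0.428 0.466 0.471]
0.212 24 y [0.191 0.203 0.205] x [0.43  0.464 0.472]
tilt 75.47838706885847
```

Request:
arm_command --steps '[{"translation": [2,1,2],"twist": 0},{"translation": [5,1,3.5],"twist": 0},{"translation": [9,1,4.5],"twist": 0},{"translation": [13,1,5.5],"twist": 0},{"translation": [17,1,7],"twist": 0},{"translation": [21,1,8.5],"twist": 0},{"translation": [25,1,10],"twist": 0},{"translation": [25,1,10],"twist": 0}]'

```text
clock: 22.9
position: [0.4466, 0.2214, 0.2286]
eef_rot: [0.707, 0.707, -0.004, -0.003]
ft_force: [0.2, 0.2, -0.1]
opening: 0.0498
grasp_force: 7.9
```

```bash
python3 edge.py .468 .478 .14 .24 .13 .22; python3 m2.py
```

```text
22.95 [0.4466 0.2211 0.2287] [-1.  -0.1 -1. ] 7.8628429770469666
0.13 7 y [0.142 0.185 0.191] x [0.469 0.47  0.474]
0.142 10 y [0.162 0.187 0.199] x [0.469 0.471 0.476]
0.154 13 y [0.189 0.195 0.217] x [0.469 0.47  0.473]
0.166 14 y [0.193 0.202 0.213] x [0.469 0.47  0.474]
0.178 16 y [0.197 0.204 0.213] x [0.469 0.471 0.474]
0.19 12 y [0.205 0.209 0.218] x [0.47  0.472 0.477]
0.202 15 y [0.208 0.218 0.224] x [0.468 0.47  0.474]
0.214 10 y [0.217 0.223 0.228] x [0.47  0.473 0.475]
tilt 65.2400251866874
0.11 4 y [0.201 0.202 0.205]
0.13 13 y [0.202 0.209 0.215]
0.15 21 y [0.201 0.213 0.225]
0.17 29 y [0.201 0.222 0.238]
0.19 37 y [0.208 0.228 0.247]
0.21 35 y [0.212 0.227 0.257]
0.23 37 y [0.226 0.255 0.277]
0.25 47 y [0.243 0.268 0.288]
0.27 36 y [0.242 0.276 0.289]
0.29 23 y [0.286 0.296 0.302]
```

Request:
arm_command --steps '[{"translation": [2,0,2],"twist": 0},{"translation": [4,0,4],"twist": 0},{"translation": [6,0,5.5],"twist": 0},{"translation": [8,0,6.5],"twist": 0},{"translation": [8,0,6.5],"twist": 0},{"translation": [8,0,6.5],"twist": 0}]'

```text
clock: 23.5
position: [0.4468, 0.2289, 0.2225]
eef_rot: [0.707, 0.707, -0.004, -0.003]
ft_force: [-0.1, 1.3, 1.2]
opening: 0.0502
grasp_force: 7.9
```

```bash
python3 edge.py .468 .478 .14 .24 .13 .22
```

```text
23.55 [0.4468 0.2288 0.2226] [0.1 0.3 1.4] 7.900349199771881
0.13 10 y [0.144 0.186 0.196] x [0.468 0.469 0.476]
0.142 12 y [0.145 0.195 0.203] x [0.469 0.471 0.475]
0.154 15 y [0.192 0.202 0.221] x [0.469 0.47  0.474]
0.166 14 y [0.197 0.207 0.219] x [0.468 0.469 0.474]
0.178 16 y [0.203 0.212 0.226] x [0.469 0.471 0.473]
0.19 13 y [0.209 0.216 0.225] x [0.468 0.47  0.474]
0.202 12 y [0.22  0.224 0.235] x [0.469 0.472 0.474]
0.214 15 y [0.221 0.229 0.239] x [0.469 0.471 0.476]
tilt 63.77224796823333
```

Request:
arm_command --gripper -0.17 --steps '[{"translation": [0,0,0],"twist": 0},{"translation": [0,0,0],"twist": 0},{"translation": [0,0,0],"twist": 0},{"translation": [0,0,0],"twist": 0}]'

```text
clock: 23.88
position: [0.4467, 0.2285, 0.2223]
eef_rot: [0.707, 0.707, -0.004, -0.003]
ft_force: [-0.7, -0.2, 0.3]
opening: 0.0506
grasp_force: 0.0
```

Request:
arm_command --gripper -0.5 --steps '[{"translation": [0,0,0],"twist": 0},{"translation": [0,0,0],"twist": 0},{"translation": [0,0,0],"twist": 0},{"translation": [0,0,0],"twist": 0},{"translation": [0,0,-20],"twist": 0},{"translation": [0,0,-50],"twist": 0},{"translation": [0,0,-90],"twist": 0},{"translation": [0,0,-130],"twist": 0},{"translation": [-150,0,-130],"twist": 0},{"translation": [-150,0,-130],"twist": 0},{"translation": [-150,0,-130],"twist": 0},{"translation": [-150,0,-130],"twist": 0},{"translation": [-150,0,-130],"twist": 0},{"translation": [-150,0,-130],"twist": 0},{"translation": [-150,0,-130],"twist": 0}]'

```text
clock: 25.13
position: [0.4481, 0.0792, 0.3527]
eef_rot: [0.707, 0.707, -0.004, -0.003]
ft_force: [-0.6, 0.5, 0.0]
opening: 0.065
grasp_force: 0.0
```

```bash
python3 edge.py .468 .478 .14 .24 .13 .22; python3 m2.py; python3 - <<'E'
from h import *
p,d=r.get_image('top');W=cloud('top',d);X,Y,Z=W[...,0],W[...,1],W[...,2]
g=p.astype(int);m=(X>.40)&(X<.50)&(Y>.13)&(Y<.27)&(Z>.12)&(Z<.26)
m&=(g.max(-1)-g.min(-1)<45);Q=W[m];print(len(Q))
for z in np.arange(.125,.26,.015):
    S=Q[abs(Q[:,2]-z)<.0075]
    if len(S)>3: print(round(z,3),len(S),'y',np.round(np.median(S[:,1]),4),'x',np.round(np.percentile(S[:,0],[2,50,98]),4))
c0=Q.mean(0);vt=np.linalg.svd(Q-c0,full_matrices=False)[2];n=vt[2];print('normal',n,'elev from horiz tilt',np.degrees(np.arccos(abs(n[2]))))
q,_=r.get_image('scene')
cv2.imwrite('pics/f.png',np.hstack([cv2.resize(q[110:270,250:450,::-1],(500,400)),cv2.resize(p[190:310,110:200+10,::-1],(300,400))]))
E
```

```text
25.1833 [0.448  0.0796 0.3527] [-0.3  0.2  0. ] 0.0
0.13 7 y [0.145 0.184 0.194] x [0.469 0.471 0.476]
0.142 14 y [0.17  0.191 0.212] x [0.468 0.47  0.474]
0.154 13 y [0.191 0.2   0.214] x [0.468 0.471 0.473]
0.166 17 y [0.198 0.208 0.218] x [0.469 0.472 0.474]
0.178 14 y [0.204 0.212 0.221] x [0.469 0.471 0.474]
0.19 14 y [0.21  0.218 0.228] x [0.468 0.47  0.475]
0.202 14 y [0.216 0.223 0.232] x [0.468 0.47  0.475]
0.214 13 y [0.223 0.23  0.236] x [0.468 0.471 0.474]
tilt 61.40728253951956
0.13 14 y [0.202 0.21  0.215]
0.15 21 y [0.203 0.213 0.224]
0.17 29 y [0.201 0.22  0.236]
0.19 36 y [0.211 0.229 0.247]
0.21 37 y [0.222 0.241 0.259]
0.23 47 y [0.236 0.249 0.275]
0.25 52 y [0.246 0.267 0.286]
0.27 35 y [0.249 0.277 0.291]
0.29 24 y [0.282 0.296 0.305]
159
0.125 67 y 0.1701 x [0.4243 0.4456 0.4675]
0.14 35 y 0.1744 x [0.4048 0.4402 0.4672]
0.23 48 y 0.23 x [0.424  0.4432 0.4683]
0.245 9 y 0.2313 x [0.4283 0.4406 0.4696]
normal [-0.28646255  0.82687194 -0.48396488] elev from horiz tilt 61.055323606912225
```

View pics/f.png

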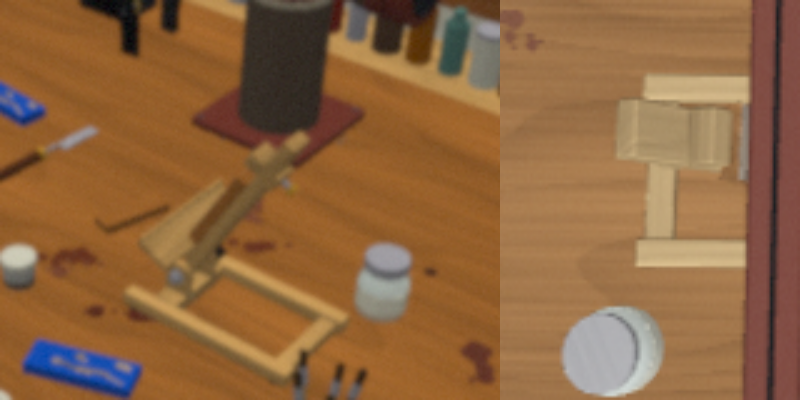

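The panel sits flat against the mast at about 61°, centred, with the strip flat and the hand clear. Handing in.

```bash
python3 -c "
from cell import r
print(r.sign_off())"
```

```text
the job is handed in; nothing more can be done
None
```

Job handed in, verdict not shown: by my measurements the mast held at about 61° hands-off, the strip lies flat on bare table, and the panel rests let go, centred and flat against the mast, painted face out (orientation inferred, not seen).

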